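Put the washed diyas back on their own stands

ROBOT

A 6-joint arm with a two-finger parallel gripper is mounted at the origin on the work surface. World frame = base frame: x ahead of the robot, y to its left, z up, the work surface at z = 0. Lengths are in mm, angles in rad, forces in N, time in s.
With the tool pointing down it reaches from about 350 to 850 mm from the base axis. Payload 8.1 kg.
Tool frame: the origin (TCP) lies at the very end of the fingers, on their centre line; the grasp point (between the pads) lies 19 mm behind it; x points along the fingers, y is the direction in which the jaws open and shut, and the axes are right-handed (so a half turn about x gives the same grasp; the last joint's range is limited). The gripper opens to 93 mm and grips with 3 to 60 N. Pads are 15 mm wide; open, the fingers measure 128 mm over their backs; the gripper's body (75 mm by 188 mm) begins 65 mm behind the grasp point.
Start: joints at [-1.344, 0.13, 1.488, -0, 1.523, -0.085], TCP at [184.084, -571.068, 218.635] pointing down, gripper open.
Joint ranges: [-2.96, 2.96], [-0.89, 2.26], [0.02, 2.5], [-1.34, 4.48], [0, 2.73], [-2.66, 2.66]. Speed limits (rad/s): [2.39, 2.39, 2.79, 3.14, 3.14, 3.14].

INTERFACE

Orientations are given as a unit quaternion [x, y, z, w].
In Python, from plant import arm gives the robot as it stands.
- The arm moves only by the shell command python3 -m handwheel 'ROWS' [OPENING] [FORCE]. ROWS is JSON, a list of rows, each a list of 2 entries, a list of its own where there are three numbers: the shift along the tool's x, y, z in m, then the turn about the tool's x in units of 6 degrees (1.0 is 6 degrees). A call has exactly 8 rows; each row is the pose to reach, as a shift and turn from the pose commanded when the call began, along the tool's axes at that moment; what a row does not reach only later rows make up. A row lasts 1/12 s, in which the tool goes at most 41.7 mm and 7.16 degrees, less where a joint would pass 70% of its speed; a pose out of reach is approached as far as the arm can. A call with a gripper value outside its range is refused whole. OPENING is the finger opening in m, from 0 to 0.093, set as the call begins (- or left out, the last holds). The fingers move at their own pace and stop on an object; FORCE is the grip in N (left out, the last holds). Time passes only in rows, so rows that repeat a pose let the fingers close, or fill a call up. It gives the time, the measured TCP pose, the force and the opening at its end, in the units of the state.
- arm.sense(): the state, without advancing time (a new reading comes with each control period).
- arm.snapshot(name): name is "scene" or "top" or "wrist"; returns the picture (420x560x3 uint8, red, green, blue); there is no depth.
- arm.calibration(name): a dict with "mtx" (3x3 intrinsics, pixels), "D" ([k1, k2, p1, p2, k3] as OpenCV has them; the pictures are not rectified), "camera_from_world" (4x4, takes a point from world to camera coordinates); the wrist camera has in their place "mount" (4x4, takes a point from camera to tool coordinates, whose origin is the TCP and whose axes are the tool frame's). Camera axes: x right, y down, z forward; pixel columns grow to the right and rows downward; lengths in mm; the calibration is good to about 2 mm. A picture is of the moment at which its call begins: read the wrist's pose just before it. calibration takes no time and is no camera call.
- arm.sign_off(): hands the job in, once; it reports no verdict.
The state is a dict: "clock": time; "joint_positions": joint angles; "qvel": joint speeds; "joint_torque": joint torques, N m; "position": TCP position; "tcp_rot": TCP orientation; "contact_force": force on the tool from outside, world axes, zero at the start; "ft_torque": the same for the moment, N m; "opening": opening from 0.0 (shut) to 1.0 (fully open).
Only numpy, scipy, OpenCV 4.12 (cv2) and the standard library are available. Lean on these libraries where they do the work, as an engineer would, in place of code of your own. Each camera call takes 0.05 s, during which the arm holds its last target.

TASK

After washing, the three clay diyas were put back on the wrong steel stands. Change them round so that each diya stands upright and fully down in the cup of its own stand: large on large, medium on medium, small on small; the empty steel plate is free for parking one meanwhile. Set the diyas down without dropping them, and leave the stands, the plate, the tealight, the bell and the kumkum pot where they are.

Things in the scene. Friction and masses are not known exactly. Their poses are not given: they have to be found in the camera images.
- diya_small_grip (a point): Small diya: open round clay lamp, 44 mm across the rim, 36 mm tall, wall 4.5, flat foot 22 mm across, pointed wick spout reaching 13 mm past the rim. Starts on the large stand, standing loose in its cup. Point: on its axis, mid-height of the 14 mm straight rim band, 29 mm above its underside: grip here across the outside along y, fingertips above the cup rim. z up; -x points along the spout.
- diya_medium_grip (a point): Medium diya: open round clay lamp, 56 mm across the rim, 37 mm tall, wall 4.5, flat foot 38 mm across, pointed wick spout reaching 13 mm past the rim. Starts on the small stand, perched on its cup rim. Point: on its axis, mid-height of the 14 mm straight rim band, 30 mm above its underside: grip here across the outside along y, fingertips above the cup rim. z up; -x points along the spout.
- diya_large_grip (a point): Large diya: open round clay lamp, 68 mm across the rim, 38 mm tall, wall 4.5, flat foot 54 mm across, pointed wick spout reaching 13 mm past the rim. Starts on the medium stand, perched on its cup rim. Point: on its axis, mid-height of the 14 mm straight rim band, 31 mm above its underside: grip here across the outside along y, fingertips above the cup rim. z up; -x points along the spout.
- stand_small: Small steel stand, loose: round foot 68 mm across, slim stem, shallow cup on top. Origin: centre of its underside; z up. Cup floor 26 mm up, rim 32 mm up; inside 28 mm across at the floor, 33 at the rim; outside 41. Only the small diya's foot fits it cleanly; then that diya's point is 55 mm above this origin.
- stand_medium: Medium steel stand, loose: round foot 84 mm across, slim stem, shallow cup on top. Origin: centre of its underside; z up. Cup floor 44 mm up, rim 50 mm up; inside 44 mm across at the floor, 49 at the rim; outside 57. Only the medium diya's foot fits it cleanly; then that diya's point is 74 mm above this origin.
- stand_large: Large steel stand, loose: round foot 100 mm across, slim stem, shallow cup on top. Origin: centre of its underside; z up. Cup floor 62 mm up, rim 68 mm up; inside 60 mm across at the floor, 65 at the rim; outside 73. Only the large diya's foot fits it cleanly; then that diya's point is 93 mm above this origin.
- thali: Empty round steel plate (thali), loose, 150 mm across, low rim 12 mm high, flat floor 3 mm above the origin and 134 mm across. Origin: centre of the underside; z up. Free for parking a diya.
- tealight: Bystander: white plastic battery tealight, 38 mm across, 18 mm tall plus a 22 mm amber flame tip. Origin: centre of the underside.
- bell: Bystander: small brass hand bell standing on its mouth, 52 mm across, 90 mm tall with its handle. Origin: centre of the underside.
- kumkum_pot: Bystander: small steel kumkum pot with a knobbed lid, 50 mm across, 53 mm tall. Origin: centre of the underside.
Things that resemble listed ones, but are neither listed nor needed, are in the scene too. Leave any turquoise look-alike of the part that bears diya_small_grip alone.

How it is judged:
By the outcome, as a careful person would: the job done as asked, in the order asked, and still so for the second after the job is handed in, with the robot touching nothing.
It also fails if it takes over 91 s, if anything falls off the work surface, if the arm or the gripper's body presses on something with over 40 N, if the wrist force passes 120 N, or if a joint passes its speed limit or range.

## Working session

There is one attempt and no reset: what is moved stays moved. The work goes in short steps, Python scripts to look and compute and a shell command to move; the robot and the scene stay as the last step left them, time stands still between calls to the robot, and variables do not carry over. Pictures are saved under pics/ and viewed, and the job is handed in when it is done.

```bash
mkdir -p pics; ls; cat > h.py <<'E'
import numpy as np, cv2
from plant import arm
from scipy.spatial.transform import Rotation as R
def snap(n,f):
    s=arm.sense(); im=np.array(arm.snapshot(n)); cv2.imwrite('pics/'+f,im[:,:,::-1]); return s,im
def cam(n,s=None):
    c=arm.calibration(n); K=np.array(c['mtx'],float); D=np.array(c['D'],float)
    if n=='wrist':
        T=np.eye(4); T[:3,:3]=R.from_quat(s['tcp_rot']).as_matrix(); T[:3,3]=s['position']
        M=np.linalg.inv(T@np.array(c['mount']))
    else: M=np.array(c['camera_from_world'])
    return K,D,M
def toz(n,uv,z,s=None):
    K,D,M=cam(n,s); p=cv2.undistortPoints(np.array([[uv]],float),K,D)[0,0]
    W=np.linalg.inv(M); d=W[:3,:3]@[p[0],p[1],1]; o=W[:3,3]
    return o+d*(z-o[2])/d[2]
def proj(n,P,s=None):
    K,D,M=cam(n,s); P=np.atleast_2d(P).astype(float)
    return cv2.projectPoints(P,cv2.Rodrigues(M[:3,:3])[0],M[:3,3],K,D)[0][:,0]
E
python3 - <<'E'
from h import *
s,_=snap('top','t0.png'); snap('scene','s0.png')
print({k:np.round(v,3) for k,v in s.items()})
for n in('top','scene'):
    K,D,M=cam(n); print(n,K.round(0).tolist(),np.linalg.inv(M).round(2).tolist())
print(np.array(arm.calibration('wrist')['mount']).round(2))
E
```

```text
pics
{'clock': np.float64(0.0), 'joint_positions': array([-1.344,  0.131,  1.489, -0.   ,  1.523, -0.085]), 'qvel': array([-0.   ,  0.001, -0.001, -0.003, -0.001,  0.   ]), 'joint_torque': array([-0.0000e+00, -5.5983e+01, -4.9176e+01,  7.7000e-02,  3.5000e-02,
       -0.0000e+00]), 'position': array([ 183.943, -570.519,  217.612]), 'tcp_rot': array([-0.698, -0.11 ,  0.699, -0.109]), 'contact_force': array([-0.103, -0.488, -0.059]), 'ft_torque': array([ 0.022,  0.002, -0.007]), 'opening': np.float64(1.001)}
top [[395.0, 0.0, 282.0], [0.0, 395.0, 207.0], [0.0, 0.0, 1.0]] [[-0.02, -1.0, 0.08, 519.98], [-1.0, 0.02, -0.04, 12.27], [0.04, -0.08, -1.0, 861.69], [0.0, 0.0, 0.0, 1.0]]
scene [[496.0, 0.0, 278.0], [0.0, 496.0, 203.0], [0.0, 0.0, 1.0]] [[-0.71, 0.4, -0.58, 1291.7], [0.71, 0.39, -0.59, 732.16], [-0.01, -0.83, -0.56, 764.1], [0.0, 0.0, 0.0, 1.0]]
[[ 0.0000e+00 -3.0000e-01  9.5000e-01 -1.6601e+02]
 [ 1.0000e+00  0.0000e+00 -0.0000e+00 -1.6000e-01]
 [ 0.0000e+00  9.5000e-01  3.0000e-01 -8.3740e+01]
 [ 0.0000e+00  0.0000e+00  0.0000e+00  1.0000e+00]]
```

```bash
python3 -m handwheel --help 2>&1 | head -20
```

```text
invalid input: not JSON, or not a number
```

View pics/t0.png

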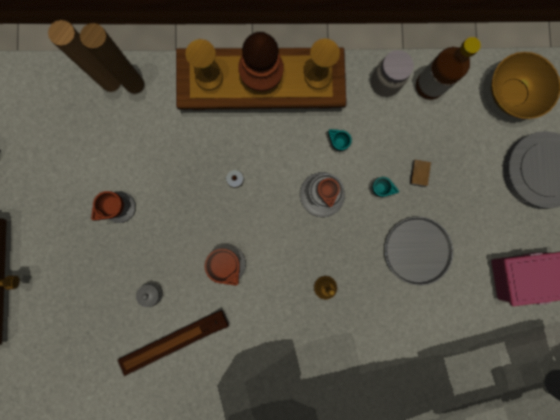

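View pics/s0.png

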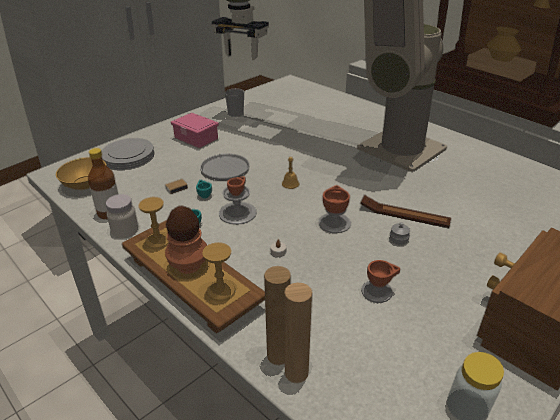

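```bash
python3 - <<'E'
from h import *
im=cv2.imread('pics/t0.png')
cs=[(285,150),(185,225),(70,165),(375,210)]
t=[cv2.convertScaleAbs(cv2.resize(im[y:y+80,x:x+80],(400,300) if 0 else (300,300),interpolation=cv2.INTER_CUBIC),alpha=1.5) for x,y in cs]
cv2.imwrite('pics/c0.png',np.vstack([np.hstack(t[:2]),np.hstack(t[2:])]))
E
```

```text
(no output)
```

View pics/c0.png

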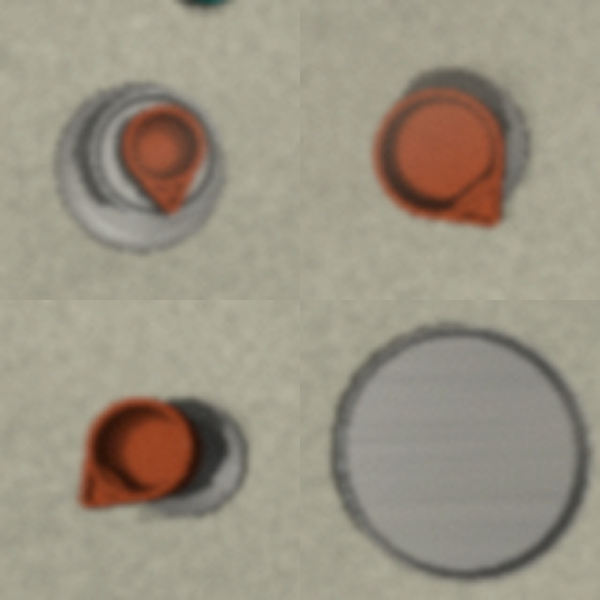

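```bash
python3 - <<'E'
from h import *
for n,uv,z in [('standL',(322.3,194.5),3),('standM',(226.6,262.3),3),('standS',(120.4,207.1),3),('thali',(417.7,250.5),12),
 ('dS',(328.5,188.7),98),('dStip',(330.3,206.5),98),('dL',(221.8,265.5),88),('dLtip',(237,284),88),('dM',(108.1,205),69),('dMtip',(92.1,219),69),('bell',(326,288),60),('teal',(234,179),10),('pot',(148,295),40)]:
    print(n,toz('top',uv,z).round(1))
s=arm.sense();print(R.from_quat(s['tcp_rot']).as_matrix().round(3))
E
```

```text
standL [ 615.4 -109.7    3. ]
standM [473.2 101.1   3. ]
standS [596.6 326.1   3. ]
thali [ 488.6 -311.5   12. ]
dS [ 616.  -108.8   98. ]
dStip [ 581.  -111.1   98. ]
dL [471.9 101.6  88. ]
dLtip [435.8  72.9  88. ]
dM [595.4 325.9  69. ]
dMtip [568.4 356.4  69. ]
bell [ 420. -103.   60.]
teal [652.1  82.2  10. ]
pot [413.9 256.   40. ]
[[-0.     0.307 -0.952]
 [ 0.002 -0.952 -0.307]
 [-1.    -0.002 -0.   ]]
```

```bash
cat >> h.py <<'E'
def plan(x,y,z,yaw):
    s=arm.sense(); Q=R.from_quat(s['tcp_rot']).as_matrix()
    d=Q.T@(np.array([x,y,z])-s['position'])/1000
    cy=np.degrees(np.arctan2(Q[1,1],Q[0,1])); t=-((yaw-cy+180)%360-180)/6
    print('t',round(float(s['clock']),2),'pos',np.round(s['position'],1),'yaw',cy.round(1),'F',np.round(s['contact_force'],1),'op',round(float(s['opening'])*93,1),'tilt',np.round(Q[:,0],3))
    print('SHIFT',d.round(4).tolist(),'TURN',round(t,2))
E
python3 -c "
from h import *
plan(615.7,-109.2,190,-86)"
```

```text
t 0.1 pos [ 184.  -570.6  217.7] yaw -72.1 F [ 0.4 -0.5 -0.4] op 93.2 tilt [-0.     0.002 -1.   ]
SHIFT [0.0283, -0.3066, -0.5524] TURN 2.31
```

```bash
python3 -m handwheel '[[[0,-0.02,-0.035],0.3],[[0,-0.04,-0.07],0.5],[[0,-0.06,-0.105],0.7],[[0,-0.08,-0.14],0.9],[[0,-0.1,-0.175],1.1],[[0,-0.12,-0.21],1.3],[[0,-0.14,-0.245],1.5],[[0,-0.16,-0.28],1.7]]' 0.093 10; python3 -c "
from h import *
plan(615.7,-109.2,190,-86)"
```

```text
clock: 0.77
position: [402.3, -331.0, 218.3]
tcp_rot: [-0.705, -0.047, 0.706, -0.047]
contact_force: [0.5, -1.0, -0.2]
opening: 1.001
t 0.77 pos [ 402.3 -331.   218.3] yaw -82.4 F [ 0.5 -1.  -0.2] op 93.1 tilt [-0.  0. -1.]
SHIFT [0.0283, -0.1917, -0.2409] TURN 0.6
```

```bash
python3 -m handwheel '[[[0.005,-0.028,-0.035],0.2],[[0.01,-0.056,-0.07],0.4],[[0.015,-0.084,-0.105],0.6],[[0.02,-0.112,-0.14],0.6],[[0.025,-0.14,-0.175],0.6],[[0.028,-0.168,-0.21],0.6],[[0.028,-0.18,-0.23],0.6],[[0.028,-0.191,-0.24],0.6]]'; python3 -c "
from h import *
s,_=snap('wrist','w1.png')
plan(615.7,-109.2,74,-86)
print(proj('wrist',[[615.7,-109.2,98],[615.5,-109.5,68],[581,-111,98]],s))"
```

```text
clock: 1.43
position: [616.0, -107.4, 189.1]
tcp_rot: [-0.706, -0.027, 0.707, -0.025]
contact_force: [0.6, -0.9, 0.2]
opening: 1.006
t 1.48 pos [ 616.3 -106.2  189.2] yaw -85.7 F [-2.4  1.2  0.2] op 93.1 tilt [-0.001  0.002 -1.   ]
SHIFT [0.1152, 0.0032, 0.0007] TURN 0.05
[[283.1411732  212.48085403]
 [283.26961602 202.77626539]
 [282.18582182 249.79862143]]
```

View pics/w1.png

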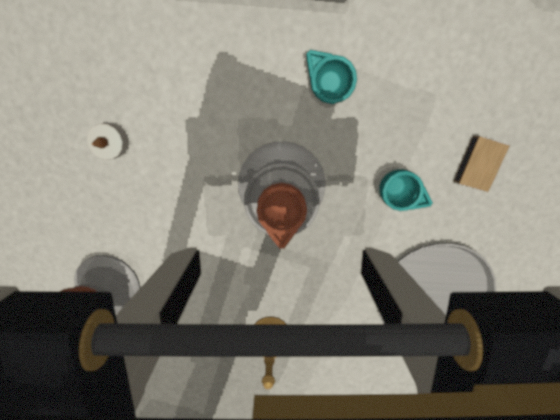

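```bash
python3 -m handwheel '[[[0.01,0.002,0],0],[[0.025,0.002,0],0],[[0.042,0.002,0],0],[[0.06,0.002,0],0],[[0.078,0.002,0],0],[[0.085,0.002,0],0],[[0.085,0.002,0],0],[[0.085,0.002,0],0]]'; python3 -c "
from h import *
plan(615.7,-109.2,74,-86)"
```

```text
clock: 2.15
position: [613.2, -114.4, 105.4]
tcp_rot: [-0.706, -0.025, 0.707, -0.025]
contact_force: [0.7, 0.1, 0.2]
opening: 1.001
t 2.15 pos [ 613.2 -114.4  105.4] yaw -86.0 F [0.7 0.1 0.2] op 93.1 tilt [-0.001  0.    -1.   ]
SHIFT [0.0314, -0.005, -0.0029] TURN 0.0
```

```bash
python3 -m handwheel '[[[0.0,-0.003,-0.0015],0],[[0.0,-0.005,-0.003],0],[[0.005,-0.005,-0.003],0],[[0.012,-0.005,-0.003],0],[[0.02,-0.005,-0.003],0],[[0.028,-0.005,-0.003],0],[[0.031,-0.005,-0.003],0],[[0.031,-0.005,-0.003],0]]'; python3 -c "
from h import *
plan(615.7,-109.2,74,-86)
snap('wrist','w2.png')"
```

```text
clock: 2.82
position: [615.4, -108.1, 72.6]
tcp_rot: [-0.706, -0.025, 0.708, -0.025]
contact_force: [-0.4, -0.1, -0.6]
opening: 1.0
t 2.82 pos [ 615.4 -108.1   72.6] yaw -85.9 F [-0.4 -0.1 -0.6] op 93.0 tilt [-0.003  0.001 -1.   ]
SHIFT [-0.0014, 0.0012, -0.0003] TURN 0.01
```

View pics/w2.png

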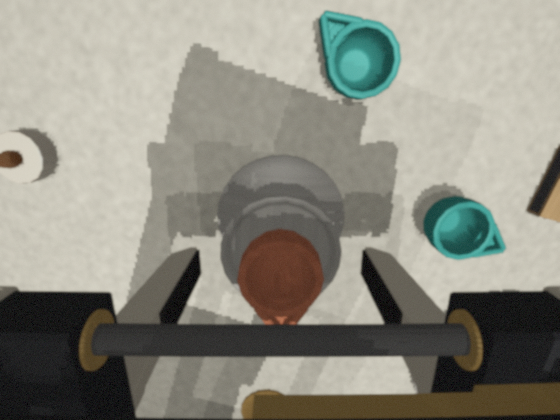

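```bash
python3 -m handwheel '[[[-0.0015,0.001,0],0],[[-0.0015,0.001,0],0],[[-0.0015,0.001,0],0],[[-0.0015,0.001,0],0],[[-0.0015,0.001,0],0],[[-0.0015,0.001,0],0],[[-0.0015,0.001,0],0],[[-0.0015,0.001,0],0]]' 0.03 12; python3 -c "
from h import *
plan(615.7,-109.2,74,-86)"
```

```text
clock: 3.53
position: [616.8, -109.3, 76.2]
tcp_rot: [0.707, 0.025, -0.707, 0.025]
contact_force: [-0.2, -0.6, 1.3]
opening: 0.48
t 3.53 pos [ 616.8 -109.3   76.2] yaw -85.9 F [-0.2 -0.6  1.3] op 44.6 tilt [ 0.  0. -1.]
SHIFT [0.0022, -0.0002, 0.0011] TURN 0.01
```

```bash
python3 -m handwheel '[[[-0.003,0,0],0],[[-0.008,0,0],0],[[-0.016,0,0],0],[[-0.026,0,0],0],[[-0.036,0,0],0],[[-0.044,0,0],0],[[-0.048,0,0],0],[[-0.048,0,0],0]]'; python3 -c "
from h import *
plan(488.6,-311.5,100,-86)
snap('wrist','w3.png')"
```

```text
clock: 4.2
position: [617.8, -109.7, 126.3]
tcp_rot: [0.708, 0.025, -0.706, 0.025]
contact_force: [0.5, -1.0, -1.4]
opening: 0.479
t 4.2 pos [ 617.8 -109.7  126.3] yaw -85.9 F [ 0.5 -1.  -1.4] op 44.5 tilt [ 0.003 -0.001 -1.   ]
SHIFT [0.0261, 0.1921, 0.1433] TURN 0.01
```

View pics/w3.png

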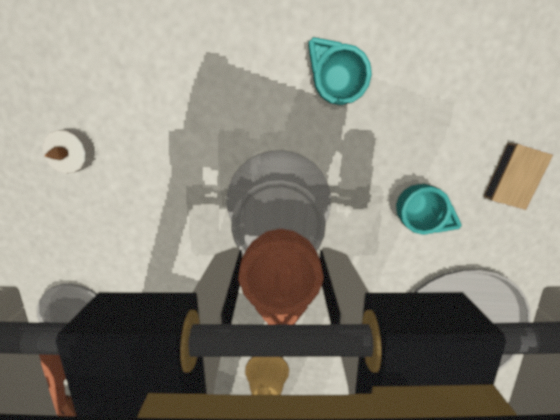

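```bash
python3 -m handwheel '[[[0,0.012,0.009],0],[[0,0.036,0.027],0],[[0,0.064,0.048],0],[[0,0.096,0.072],0],[[0,0.128,0.096],0],[[0,0.156,0.116],0],[[0,0.178,0.134],0],[[0,0.192,0.143],0]]'; python3 -m handwheel '[[[0.005,0,0],0],[[0.015,0,0],0],[[0.03,0,0],0],[[0.045,0,0],0],[[0.06,0,0],0],[[0.07,0,0],0],[[0.07,0,0],0],[[0.07,0,0],0]]';  python3 -c "
from h import *
plan(488.6,-311.5,17,-86)
for i in range(3): snap('wrist','w4.png');print(arm.sense()['position'])"
```

```text
clock: 4.92
position: [484.4, -313.7, 123.2]
tcp_rot: [-0.706, -0.024, 0.707, -0.024]
contact_force: [0.8, 0.2, -0.6]
opening: 0.482
clock: 5.58
position: [487.3, -309.8, 52.9]
tcp_rot: [-0.706, -0.026, 0.707, -0.025]
contact_force: [-0.3, 0.3, -0.4]
opening: 0.476
t 5.58 pos [ 487.3 -309.8   52.9] yaw -85.9 F [-0.3  0.3 -0.4] op 44.2 tilt [-0.002  0.002 -1.   ]
SHIFT [0.0359, 0.0019, -0.0013] TURN 0.02
[ 487.91484759 -310.50166775   54.10260219]
[ 488.3127791  -310.99693246   54.80761029]
[ 488.51369947 -311.29939047   55.21728503]
```

View pics/w4.png

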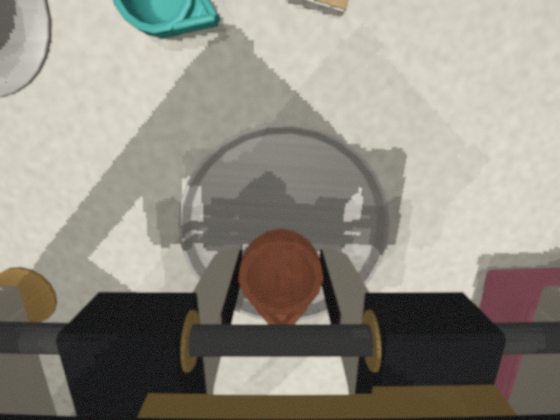

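```bash
python3 -m handwheel '[[[0.005,0,0],0],[[0.012,0,0],0],[[0.019,0,0],0],[[0.026,0,0],0],[[0.032,0,0],0],[[0.035,0,0],0],[[0.035,0,0],0],[[0.035,0,0],0]]';  python3 -c "
from h import *
plan(488.6,-311.5,17,-86)"; python3 -m handwheel '[[[0.0005,0,0],0],[[0.001,0,0],0],[[0.0015,0,0],0],[[0.002,0,0],0],[[0.002,0,0],0],[[0.002,0,0],0],[[0.002,0,0],0],[[0.002,0,0],0]]'
```

```text
clock: 6.4
position: [487.6, -310.9, 18.8]
tcp_rot: [-0.707, -0.025, 0.707, -0.025]
contact_force: [-0.4, -0.4, -0.2]
opening: 0.476
t 6.4 pos [ 487.6 -310.9   18.8] yaw -85.9 F [-0.4 -0.4 -0.2] op 44.3 tilt [-0.  0. -1.]
SHIFT [0.0018, 0.0006, -0.001] TURN 0.01
clock: 7.07
position: [487.7, -311.0, 17.2]
tcp_rot: [0.707, 0.025, -0.707, 0.025]
contact_force: [0.3, 0.9, -1.6]
opening: 0.478
```

```bash
python3 -m handwheel '[[[0.0003,0,0],0],[[0.0006,0,0],0],[[0.001,0,0],0],[[0.001,0,0],0],[[0.001,0,0],0],[[0.001,0,0],0],[[0.001,0,0],0],[[0.001,0,0],0]]'; python3 -m handwheel '[[[0.0003,0,0],0],[[0.0006,0,0],0],[[0.001,0,0],0],[[0.001,0,0],0],[[0.001,0,0],0],[[0.001,0,0],0],[[0.001,0,0],0],[[0.001,0,0],0]]'
```

```text
clock: 7.73
position: [488.0, -311.1, 17.1]
tcp_rot: [0.707, 0.025, -0.707, 0.025]
contact_force: [-2.3, 2.4, 8.0]
opening: 0.473
clock: 8.4
position: [488.4, -311.3, 16.9]
tcp_rot: [0.707, 0.025, -0.706, 0.025]
contact_force: [-4.0, 3.8, 13.2]
opening: 0.475
```

```bash
python3 -m handwheel '[[[-0.0015,0,0],0],[[-0.0015,0,0],0],[[-0.0015,0,0],0],[[-0.0015,0,0],0],[[-0.0015,0,0],0],[[-0.0015,0,0],0],[[-0.0015,0,0],0],[[-0.0015,0,0],0]]' 0.075;  python3 -m handwheel '[[[-0.01,0,0],0],[[-0.03,0,0],0],[[-0.05,0,0],0],[[-0.07,0,0],0],[[-0.09,0,0],0],[[-0.11,0,0],0],[[-0.13,0,0],0],[[-0.15,0,0],0]]' 0.093; python3 -c "
from h import *
s,_=snap('wrist','w5.png')
plan(471.9,101.6,170,-51)"
```

```text
clock: 9.07
position: [487.6, -311.0, 16.5]
tcp_rot: [-0.707, -0.025, 0.707, -0.025]
contact_force: [0.2, 0.1, -0.3]
opening: 0.808
clock: 9.73
position: [487.7, -311.0, 168.6]
tcp_rot: [0.707, 0.025, -0.706, 0.025]
contact_force: [-0.0, 1.0, 0.9]
opening: 0.996
t 9.78 pos [ 489.6 -312.4  173.6] yaw -85.9 F [ 1.2 -1.   2.7] op 93.0 tilt [ 0.006 -0.004 -1.   ]
SHIFT [0.0017, -0.4142, -0.0117] TURN -5.82
```

View pics/w5.png

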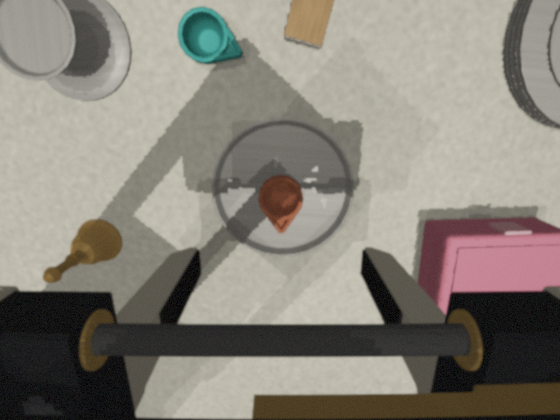

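```bash
python3 -m handwheel '[[[0,-0.02,-0.001],-0.5],[[0,-0.055,-0.002],-1.2],[[0,-0.095,-0.003],-2],[[0,-0.135,-0.004],-2.8],[[0,-0.175,-0.005],-3.6],[[0,-0.215,-0.006],-4.4],[[0,-0.255,-0.007],-5.2],[[0,-0.295,-0.008],-5.8]]';python3 -m handwheel '[[[0,-0.01,-0.035],0],[[0,-0.02,-0.055],0],[[0,-0.03,-0.07],0],[[0,-0.036,-0.08],0],[[0,-0.036,-0.08],0],[[0,-0.036,-0.08],0],[[0,-0.036,-0.08],0],[[0,-0.036,-0.08],0]]'; python3 -c "
from h import *
plan(471.9,101.6,170,-51)
s,_=snap('wrist','w6.png')
print(proj('wrist',[[471.9,101.6,88],[435.8,72.9,88]],s))"
```

```text
clock: 10.45
position: [474.4, -14.4, 167.4]
tcp_rot: [0.667, 0.236, -0.666, 0.237]
contact_force: [0.6, 0.8, 0.6]
opening: 1.003
clock: 11.12
position: [514.3, 60.9, 166.7]
tcp_rot: [-0.667, -0.235, 0.667, -0.235]
contact_force: [-0.5, 0.1, 0.2]
opening: 0.999
t 11.12 pos [514.3  60.9 166.7] yaw -51.2 F [-0.5  0.1  0.2] op 92.9 tilt [-0. -0. -1.]
SHIFT [-0.0033, -0.0583, 0.0075] TURN -0.04
[[210.13980968 225.67684533]
 [213.48190658 275.58154799]]
```

View pics/w6.png

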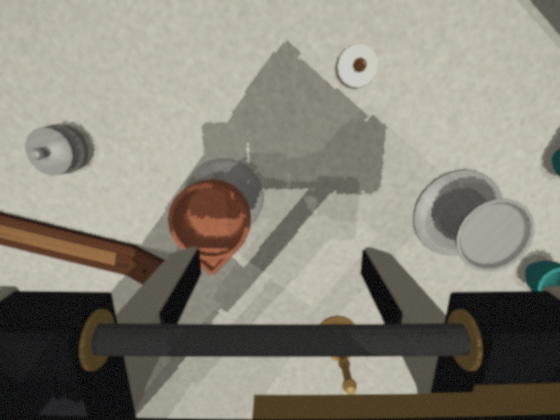

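```bash
python3 -m handwheel '[[[0,-0.015,0.002],0],[[0,-0.035,0.004],0],[[0,-0.05,0.006],0],[[0,-0.058,0.006],0],[[0.015,-0.058,0.006],0],[[0.035,-0.058,0.006],0],[[0.05,-0.058,0.006],0],[[0.05,-0.058,0.006],0]]';python3 -m handwheel '[[[0,0,0],0],[[0,0,0],0],[[0,0,0],0],[[0,0,0],0],[[0,0,0],0],[[0,0,0],0],[[0,0,0],0],[[0,0,0],0]]'; python3 -c "
from h import *
plan(471.9,101.6,63,-51)
s,_=snap('wrist','w7.png')
print(proj('wrist',[[471.9,101.6,88],[435.8,72.9,88]],s))"
```

```text
clock: 11.83
position: [471.2, 102.6, 113.4]
tcp_rot: [-0.665, -0.235, 0.669, -0.235]
contact_force: [0.3, -0.2, 0.3]
opening: 0.998
clock: 12.5
position: [473.5, 103.5, 116.8]
tcp_rot: [0.667, 0.235, -0.667, 0.235]
contact_force: [1.1, 0.3, 0.5]
opening: 0.996
t 12.5 pos [473.5 103.5 116.8] yaw -51.1 F [1.1 0.3 0.5] op 92.6 tilt [ 0.  0. -1.]
SHIFT [0.0538, 0.0005, 0.0024] TURN -0.02
[[281.80954729 244.73422787]
 [281.30109466 304.31086554]]
```

View pics/w7.png

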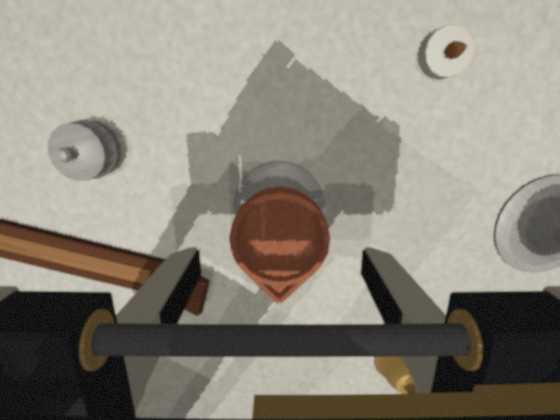

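```bash
python3 -m handwheel '[[[0.008,0,0.0005],0],[[0.018,0,0.0005],0],[[0.028,0,0.0005],0],[[0.038,0,0.0005],0],[[0.047,0,0.0005],0],[[0.053,0,0.0005],0],[[0.054,0,0.0005],0],[[0.054,0,0.0005],0]]';python3 -m handwheel '[[[0,0,0],0],[[0,0,0],0],[[0,0,0],0],[[0,0,0],0],[[0,0,0],0],[[0,0,0],0],[[0,0,0],0],[[0,0,0],0]]' 0.05 12; python3 -m handwheel '[[[0,0,0],0],[[0,0,0],0],[[0,0,0],0],[[0,0,0],0],[[0,0,0],0],[[0,0,0],0],[[0,0,0],0],[[0,0,0],0]]' 0.05 20;python3 -c "
from h import *
plan(615.4,-109.7,63,-51)
s,_=snap('wrist','w8.png')"
```

```text
clock: 13.22
position: [472.5, 103.0, 61.9]
tcp_rot: [-0.666, -0.235, 0.667, -0.235]
contact_force: [0.7, -0.2, 1.0]
opening: 1.003
clock: 13.88
position: [473.4, 103.2, 63.1]
tcp_rot: [0.667, 0.235, -0.667, 0.235]
contact_force: [-0.9, 0.6, 4.8]
opening: 0.741
clock: 14.55
position: [473.4, 103.2, 63.1]
tcp_rot: [0.667, 0.235, -0.667, 0.235]
contact_force: [-1.1, -0.5, 5.2]
opening: 0.734
t 14.55 pos [473.4 103.2  63.1] yaw -51.1 F [-1.1 -0.5  5.2] op 68.3 tilt [ 0.001  0.    -1.   ]
SHIFT [0.0002, 0.2548, 0.023] TURN -0.02
```

View pics/w8.png

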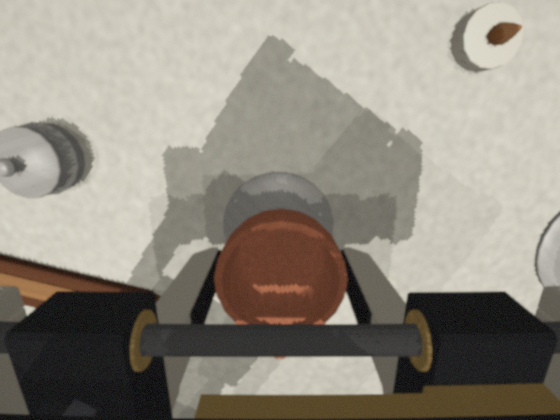

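```bash
python3 - <<'E'
from h import *
s,_=snap('top','t1.png')
def circ(n,c,r,s=None,k=72):
    a=np.linspace(0,2*np.pi,k); 
    return proj(n,np.c_[c[0]+r*np.cos(a),c[1]+r*np.sin(a),np.full(k,c[2])],s)
Q=R.from_quat(s['tcp_rot']).as_matrix()
for d in(-6,-3,0,3):
    c=s['position']+Q@[-25,0,d]; q=circ('wrist',c,34,s); print(d,'L',q[:,0].min(),'R',q[:,0].max(),'T',q[:,1].min())
im=cv2.imread('pics/t1.png')
cv2.imwrite('pics/c1.png',cv2.convertScaleAbs(cv2.resize(im[150:240,275:375],(800,720)if 0 else (660,594),interpolation=cv2.INTER_CUBIC),alpha=1.5))
E
```

```text
-6 L 212.85198716705793 R 349.6494792187784 T 207.9468024976669
-3 L 213.24947600407322 R 349.2437628411201 T 214.07429052268202
0 L 213.64346719292178 R 348.8416042346959 T 220.12774874288652
3 L 214.0339841496032 R 348.4429803952224 T 226.1081254014061
```

View pics/c1.png

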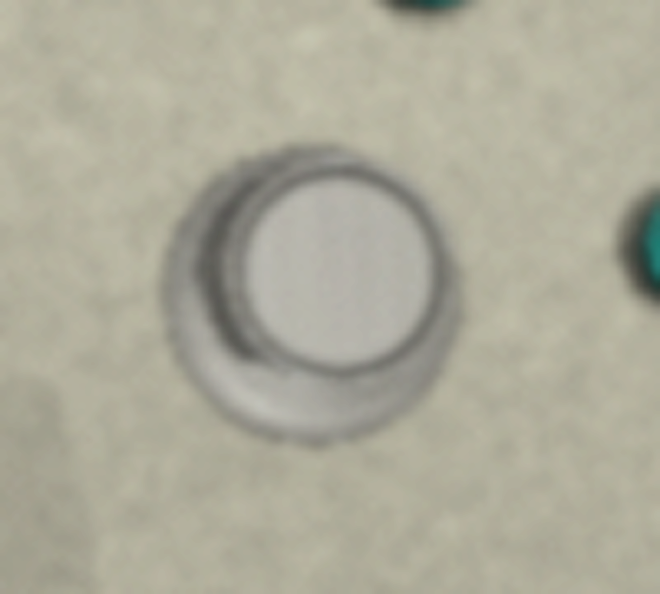

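View pics/t1.png

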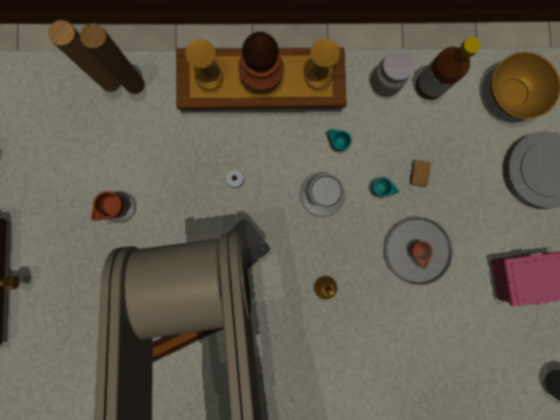

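```bash
cat >> h.py <<'E'
def circ(n,c,r,s=None,k=72):
    a=np.linspace(0,2*np.pi,k); 
    return proj(n,np.c_[c[0]+r*np.cos(a),c[1]+r*np.sin(a),np.full(k,c[2])],s)
E
python3 - <<'E'
from h import *
s=arm.sense()
Q=R.from_quat(s['tcp_rot']).as_matrix()
for d in(-6,-3,0,3):
  for h,r in((-11,34),(-25,34),(-25,29.5)):
    c=s['position']+Q@[h,0,d]; q=circ('wrist',c,r,s); print(d,h,r,'L',q[:,0].min(),'R',q[:,0].max(),'T',q[:,1].min(),'B',q[:,1].max())
im=cv2.imread('pics/w8.png')
cv2.imwrite('pics/c8.png',cv2.convertScaleAbs(cv2.resize(im[190:370,180:380],(800,720)if 0 else (660,594),interpolation=cv2.INTER_CUBIC),alpha=1.7))
# stand L
for n,uv,z in [('cup',(275+341/6.6,150+270/6.6),68),('foot',(275+312/6.6,150+296/6.6),2)]: print(n,toz('top',uv,z))
E
```

```text
-6 -11 34 L 218.12506570207893 R 344.2844095545769 T 199.74929159106878 B 314.0991485146105
-6 -25 34 L 212.85225101186595 R 349.6498718701111 T 207.9474815877153 B 330.2372698494039
-6 -25 29.5 L 221.90120809719195 R 340.56446955644844 T 217.1090427961875 B 323.1229014224633
-3 -11 34 L 218.46104366807936 R 343.9415479113863 T 205.4167485764823 B 318.52319739318017
-3 -25 34 L 213.24973663868542 R 349.2441510873763 T 214.0750095976957 B 334.90918660037295
-3 -25 29.5 L 222.24579568949093 R 340.21207673651253 T 223.1260355668385 B 327.8778028009812
0 -11 34 L 218.7943441362243 R 343.60140781686357 T 211.02183039822478 B 322.8999945899412
0 -25 34 L 213.64372466559507 R 348.84198813895557 T 220.12850674339927 B 339.52669893008
0 -25 29.5 L 222.58734562072848 R 339.8627794849733 T 229.07041471457683 B 332.57714575450666
3 -11 34 L 219.1249819338481 R 343.2639748120806 T 216.5652549090708 B 327.23013714349986
3 -25 34 L 214.03423850788923 R 348.44336001971567 T 226.10892128995613 B 344.09056482416054
3 -25 29.5 L 222.92587844206736 R 339.5165575126501 T 234.94312152656656 B 337.22170331110885
cup [ 615.3372452  -109.63608611   68.        ]
foot [ 614.74526623 -109.79497148    2.        ]
```

View pics/c8.png

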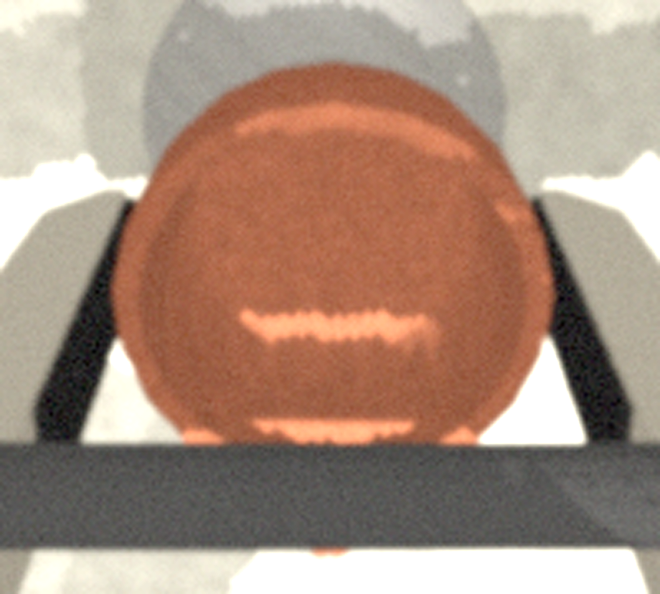

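```bash
python3 -m handwheel '[[[-0.003,0,0],0],[[-0.008,0,0],0],[[-0.016,0,0],0],[[-0.026,0,0],0],[[-0.036,0,0],0],[[-0.044,0,0],0],[[-0.048,0,0],0],[[-0.048,0,0],0]]';python3 -m handwheel '[[[0,0.01,0.001],0],[[0,0.03,0.003],0],[[0,0.06,0.006],0],[[0,0.09,0.009],0],[[0,0.12,0.012],0],[[0,0.15,0.015],0],[[0,0.18,0.018],0],[[0,0.205,0.02],0]]';python3 -m handwheel '[[[0,0.02,0.002],0],[[0,0.035,0.003],0],[[0,0.045,0.003],0],[[0,0.049,0.003],0],[[0,0.049,0.003],0],[[0,0.049,0.003],0],[[0,0.049,0.003],0],[[0,0.049,0.003],0]]';
python3 -c "
from h import *
plan(615.4,-109.7,95,-51)
s,_=snap('wrist','w9.png')
plan(615.4,-109.7,95,-51)
print([x.round(0).tolist() for x in (circ('wrist',[615.4,-109.7,68],36.5,s,7),circ('wrist',[615.4,-109.7,3],50,s,7))])"
```

```text
clock: 15.32
position: [474.1, 103.2, 112.4]
tcp_rot: [0.668, 0.235, -0.666, 0.235]
contact_force: [-0.6, -0.1, -1.5]
opening: 0.736
clock: 15.98
position: [586.5, -71.8, 109.6]
tcp_rot: [-0.667, -0.235, 0.667, -0.235]
contact_force: [0.7, 0.6, -2.0]
opening: 0.739
clock: 16.65
position: [614.2, -108.2, 110.6]
tcp_rot: [-0.667, -0.236, 0.667, -0.235]
contact_force: [0.5, 0.6, -1.8]
opening: 0.739
t 16.65 pos [ 614.2 -108.2  110.6] yaw -51.1 F [ 0.5  0.6 -1.8] op 68.8 tilt [-0.  0. -1.]
SHIFT [0.0156, 0.0019, -0.0] TURN -0.01
t 16.7 pos [ 614.2 -108.3  110.7] yaw -51.1 F [-0.1  0.3 -2.1] op 68.6 tilt [-0.  0. -1.]
SHIFT [0.0157, 0.0018, -0.0] TURN -0.01
[[[318.0, 195.0], [265.0, 186.0], [232.0, 226.0], [252.0, 270.0], [301.0, 276.0], [335.0, 241.0], [318.0, 195.0]], [[320.0, 164.0], [262.0, 155.0], [228.0, 198.0], [250.0, 246.0], [302.0, 254.0], [338.0, 215.0], [320.0, 164.0]]]
```

View pics/w9.png

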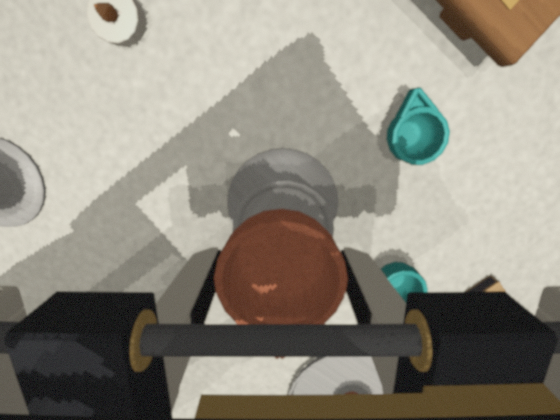

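```bash
python3 -m handwheel '[[[0.004,0.001,0],0],[[0.009,0.0018,0],0],[[0.015,0.0018,0],0],[[0.021,0.0018,0],0],[[0.026,0.0018,0],0],[[0.028,0.0018,0],0],[[0.028,0.0018,0],0],[[0.028,0.0018,0],0]]';python3 -m handwheel '[[[0.001,0,0],0],[[0.002,0,0],0],[[0.003,0,0],0],[[0.004,0,0],0],[[0.005,0,0],0],[[0.005,0,0],0],[[0.005,0,0],0],[[0.005,0,0],0]]';
python3 -c "
from h import *
plan(615.4,-109.7,75,-51)"
```

```text
clock: 17.37
position: [615.5, -110.5, 82.4]
tcp_rot: [-0.667, -0.235, 0.667, -0.235]
contact_force: [0.3, -0.1, -2.4]
opening: 0.736
clock: 18.03
position: [615.6, -110.5, 77.6]
tcp_rot: [-0.667, -0.235, 0.667, -0.235]
contact_force: [0.3, -0.8, -1.8]
opening: 0.74
t 18.03 pos [ 615.6 -110.5   77.6] yaw -51.1 F [ 0.3 -0.8 -1.8] op 68.8 tilt [-0.  0. -1.]
SHIFT [0.0026, -0.0008, -0.0003] TURN -0.02
```

Inside the cup, no contact. Creep.

```bash
python3 -m handwheel '[[[0.0005,0,0],0],[[0.001,0,0],0],[[0.0015,0,0],0],[[0.002,0,0],0],[[0.002,0,0],0],[[0.002,0,0],0],[[0.002,0,0],0],[[0.002,0,0],0]]';python3 -m handwheel '[[[0.0005,0,0],0],[[0.001,0,0],0],[[0.001,0,0],0],[[0.001,0,0],0],[[0.001,0,0],0],[[0.001,0,0],0],[[0.001,0,0],0],[[0.001,0,0],0]]'
```

```text
clock: 18.7
position: [615.6, -110.5, 75.6]
tcp_rot: [-0.667, -0.235, 0.667, -0.235]
contact_force: [-0.2, -0.1, -1.2]
opening: 0.735
clock: 19.37
position: [615.8, -110.5, 75.2]
tcp_rot: [0.667, 0.235, -0.667, 0.235]
contact_force: [-3.7, 1.2, 5.4]
opening: 0.739
```

```bash
python3 -m handwheel '[[[-0.0005,0,0],0],[[-0.0005,0,0],0],[[-0.0005,0,0],0],[[-0.0005,0,0],0],[[-0.0005,0,0],0],[[-0.0005,0,0],0],[[-0.0005,0,0],0],[[-0.0005,0,0],0]]' 0.09; python3 -m handwheel '[[[-0.005,0,0],0],[[-0.015,0,0],0],[[-0.03,0,0],0],[[-0.05,0,0],0],[[-0.07,0,0],0],[[-0.09,0,0],0],[[-0.1,0,0],0],[[-0.1,0,0],0]]' 0.093;
python3 -c "
from h import *
s,_=snap('wrist','w10.png')
plan(595.4,325.9,160,41.5)"
```

```text
clock: 20.03
position: [615.6, -110.5, 75.1]
tcp_rot: [0.667, 0.235, -0.667, 0.235]
contact_force: [-0.4, 0.8, -0.2]
opening: 0.965
clock: 20.7
position: [617.7, -111.0, 179.5]
tcp_rot: [0.669, 0.234, -0.665, 0.237]
contact_force: [-0.5, -0.4, 0.1]
opening: 0.998
t 20.75 pos [ 616.8 -110.8  177.2] yaw -51.1 F [-0.2 -0.9 -0.3] op 93.1 tilt [ 0.004 -0.001 -1.   ]
SHIFT [0.0167, -0.3535, -0.2573] TURN -15.44
```

View pics/w10.png

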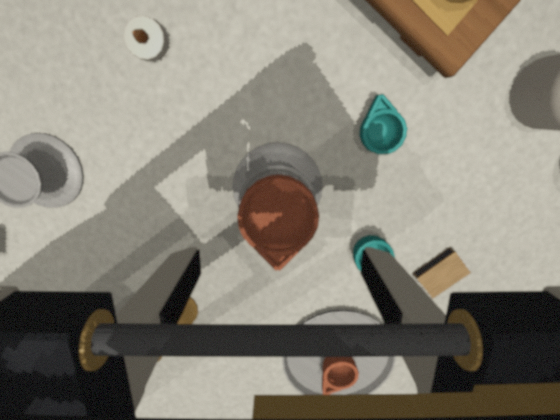

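```bash
python3 -m handwheel '[[[0,-0.016,-0.012],-0.6],[[0,-0.04,-0.03],-1.5],[[0,-0.07,-0.052],-2.6],[[0,-0.1,-0.074],-3.7],[[0,-0.13,-0.096],-4.8],[[0,-0.16,-0.118],-5.9],[[0,-0.19,-0.14],-7],[[0,-0.22,-0.162],-8.1]]';
python3 -c "
from h import *
plan(595.4,325.9,160,41.5)"
```

```text
clock: 21.42
position: [602.3, 164.0, 173.1]
tcp_rot: [-0.509, -0.491, 0.51, -0.49]
contact_force: [1.2, 0.4, -0.4]
opening: 1.0
t 21.42 pos [602.3 164.  173.1] yaw -2.2 F [ 1.2  0.4 -0.4] op 93.0 tilt [-0.003 -0.    -1.   ]
SHIFT [0.0131, -0.0132, -0.1615] TURN -7.29
```

```bash
python3 -m handwheel '[[[0.0,-0.002,-0.03],-1],[[0.0,-0.005,-0.055],-2],[[0.0,-0.008,-0.08],-3.1],[[0,-0.01,-0.105],-4.2],[[0,-0.012,-0.13],-5.3],[[0,-0.012,-0.145],-6.3],[[0,-0.012,-0.153],-7.2],[[0,-0.012,-0.155],-7.2]]';python3 -m handwheel '[[[0,0,0],0],[[0,0,0],0],[[0,0,0],0],[[0,0,0],0],[[0,0,0],0],[[0,0,0],0],[[0,0,0],0],[[0,0,0],0]]'
python3 -c "
from h import *
plan(595.4,325.9,62,41.5)
s,_=snap('wrist','w11.png')
print(proj('wrist',[[595.4,325.9,69],[568.4,356.4,69]],s))"
```

```text
clock: 22.08
position: [597.2, 319.2, 172.8]
tcp_rot: [0.292, 0.644, -0.294, 0.643]
contact_force: [-0.0, -0.2, 0.2]
opening: 0.998
clock: 22.75
position: [598.6, 317.6, 175.3]
tcp_rot: [0.295, 0.642, -0.295, 0.643]
contact_force: [-0.1, 0.6, 0.3]
opening: 0.996
t 22.75 pos [598.6 317.6 175.3] yaw 40.6 F [-0.1  0.6  0.3] op 92.6 tilt [ 0.  0. -1.]
SHIFT [0.1133, 0.0029, -0.0084] TURN -0.14
[[283.82475032 198.83335726]
 [283.2302616  152.73408781]]
```

View pics/w11.png

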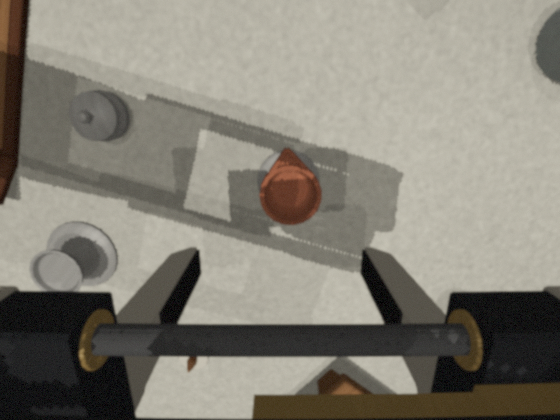

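```bash
python3 -m handwheel '[[[0,0.003,-0.004],-0.1],[[0.006,0.006,-0.008],-0.1],[[0.016,0.008,-0.011],-0.1],[[0.03,0.008,-0.011],-0.1],[[0.044,0.008,-0.011],-0.1],[[0.055,0.008,-0.011],-0.1],[[0.06,0.008,-0.011],-0.1],[[0.06,0.008,-0.011],-0.1]]';python3 -m handwheel '[[[0,0,0],0],[[0,0,0],0],[[0,0,0],0],[[0,0,0],0],[[0,0,0],0],[[0,0,0],0],[[0,0,0],0],[[0,0,0],0]]'
python3 -c "
from h import *
plan(595.4,325.9,62,41.5)
s,_=snap('wrist','w12.png')
Q=R.from_quat(s['tcp_rot']).as_matrix()
p=s['position'].copy();p[2]=69;print(p)
q=circ('wrist',p,28,s);print(q.min(0),q.max(0))
p[2]=55;q=circ('wrist',p,28,s);print(q.min(0),q.max(0))
print(proj('wrist',[[595.4,325.9,69],[568.4,356.4,69]],s))"
```

```text
clock: 23.47
position: [595.9, 330.5, 111.9]
tcp_rot: [0.291, 0.645, -0.293, 0.643]
contact_force: [-0.3, -0.0, -0.4]
opening: 1.002
clock: 24.13
position: [597.5, 331.4, 115.2]
tcp_rot: [0.292, 0.644, -0.292, 0.644]
contact_force: [-0.2, -0.2, -0.4]
opening: 0.998
t 24.13 pos [597.5 331.4 115.2] yaw 41.3 F [-0.2 -0.2 -0.4] op 92.8 tilt [ 0.  0. -1.]
SHIFT [0.0532, -0.0052, 0.0028] TURN -0.04
[597.4838011  331.41249914  69.        ]
[241.51148758 194.79321677] [319.64316714 267.66394462]
[243.66356415 189.89446684] [317.46325295 259.20773539]
[[273.35668805 236.19161491]
 [272.68785319 180.63625946]]
```

View pics/w12.png

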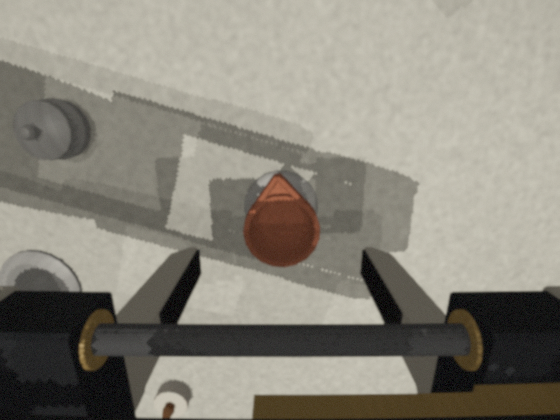

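```bash
python3 -m handwheel '[[[0.008,0.0005,0],0],[[0.02,0.0005,0],0],[[0.034,0.0005,0],0],[[0.048,0.0005,0],0],[[0.06,0.0005,0],0],[[0.067,0.0005,0],0],[[0.0705,0.0005,0],0],[[0.0705,0.0005,0],0]]';python3 -m handwheel '[[[0,0,0],0],[[0,0,0],0],[[0,0,0],0],[[0,0,0],0],[[0,0,0],0],[[0,0,0],0],[[0,0,0],0],[[0,0,0],0]]' 0.04 12; python3 -m handwheel '[[[0,0,0],0],[[0,0,0],0],[[0,0,0],0],[[0,0,0],0],[[0,0,0],0],[[0,0,0],0],[[0,0,0],0],[[0,0,0],0]]' 0.04 18;python3 -c "
from h import *
plan(473.2,101.1,63,41.5)
s,_=snap('wrist','w13.png')
snap('top','t2.png')"
```

```text
clock: 24.85
position: [597.0, 331.3, 42.9]
tcp_rot: [0.291, 0.645, -0.292, 0.644]
contact_force: [-0.5, 0.1, -0.3]
opening: 1.0
clock: 25.52
position: [598.0, 331.8, 45.0]
tcp_rot: [0.292, 0.644, -0.292, 0.644]
contact_force: [-0.9, -0.5, 2.0]
opening: 0.612
clock: 26.18
position: [598.1, 331.8, 45.0]
tcp_rot: [0.292, 0.644, -0.292, 0.644]
contact_force: [-0.2, 0.1, 5.7]
opening: 0.605
t 26.18 pos [598.1 331.8  45. ] yaw 41.3 F [-0.2  0.1  5.7] op 56.3 tilt [ 0.  0. -1.]
SHIFT [-0.0182, -0.246, 0.0911] TURN -0.04
```

View pics/w13.png

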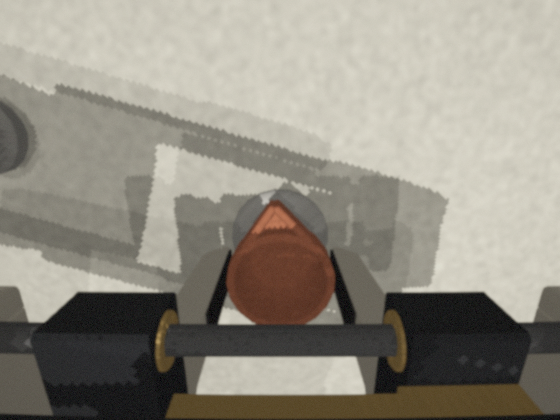

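```bash
python3 - <<'E'
from h import *
im=cv2.imread('pics/t2.png')
cv2.imwrite('pics/c2.png',cv2.convertScaleAbs(cv2.resize(im[220:310,180:280],(660,594),interpolation=cv2.INTER_CUBIC),alpha=1.5))
E
```

```text
(no output)
```

View pics/c2.png

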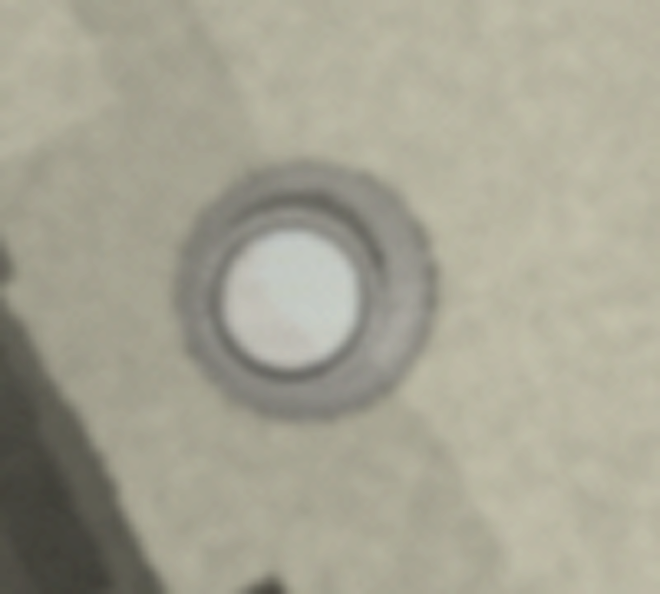

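```bash
python3 - <<'E'
from h import *
print(toz('top',(180+291/6.6,220+301/6.6),46),toz('top',(180+307/6.6,220+290/6.6),2))
E
python3 -m handwheel '[[[-0.003,0,0],0],[[-0.008,0,0],0],[[-0.016,0,0],0],[[-0.026,0,0],0],[[-0.036,0,0],0],[[-0.046,0,0],0],[[-0.052,0,0],0],[[-0.054,0,0],0]]'; python3 -c "
from h import *
plan(473.2,101.1,100,41.5)
s,_=snap('wrist','w14.png')"
```

```text
[468.96957305 101.80442613  46.        ] [469.62632082 101.41880547   2.        ]
clock: 26.95
position: [599.0, 332.2, 101.2]
tcp_rot: [0.293, 0.643, -0.291, 0.645]
contact_force: [0.9, 0.4, -0.1]
opening: 0.603
t 26.95 pos [599.  332.2 101.2] yaw 41.3 F [ 0.9  0.4 -0.1] op 56.1 tilt [ 0.003  0.001 -1.   ]
SHIFT [0.0005, -0.247, 0.0908] TURN -0.04
```

View pics/w14.png

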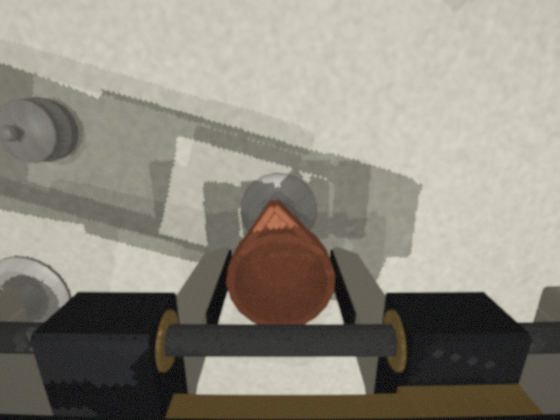

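```bash
python3 -m handwheel '[[[0,-0.01,0.0035],0],[[0,-0.03,0.0106],0],[[0,-0.06,0.0212],0],[[0,-0.09,0.0318],0],[[0,-0.12,0.0424],0],[[0,-0.15,0.053],0],[[0,-0.18,0.0636],0],[[0,-0.205,0.0725],0]]';python3 -m handwheel '[[[0,-0.02,0.007],0],[[0,-0.034,0.012],0],[[0,-0.041,0.0145],0],[[0,-0.043,0.0152],0],[[0,-0.043,0.0152],0],[[0,-0.043,0.0152],0],[[0,-0.043,0.0152],0],[[0,-0.043,0.0152],0]]';
python3 -c "
from h import *
s,_=snap('wrist','w15.png')
plan(470.5,102.5,100,41.3)
for c in ([470.5,102.5],[469.3,101.6]):
  for z,r in((3,42),(50,28.5)):
    q=circ('wrist',c+[z],r,s);print(z,q.min(0),q.max(0))"
```

```text
clock: 27.67
position: [490.0, 140.4, 97.9]
tcp_rot: [0.291, 0.644, -0.292, 0.644]
contact_force: [0.3, -0.7, -0.7]
opening: 0.601
clock: 28.33
position: [469.6, 102.9, 98.6]
tcp_rot: [0.292, 0.644, -0.291, 0.644]
contact_force: [-0.2, -0.1, -0.3]
opening: 0.603
t 28.38 pos [469.5 102.8  98.6] yaw 41.3 F [ 0.   1.1 -1.1] op 56.2 tilt [-0.  0. -1.]
SHIFT [-0.0014, 0.0006, 0.0009] TURN 0.0
3 [232.52093341 164.19937961] [329.5628991  256.58673567]
50 [241.85824846 194.50666555] [320.50039975 267.85973235]
3 [230.7861557 164.059945 ] [327.83903213 256.47055959]
50 [239.78662284 194.34603563] [318.43945526 267.72155565]
```

View pics/w15.png

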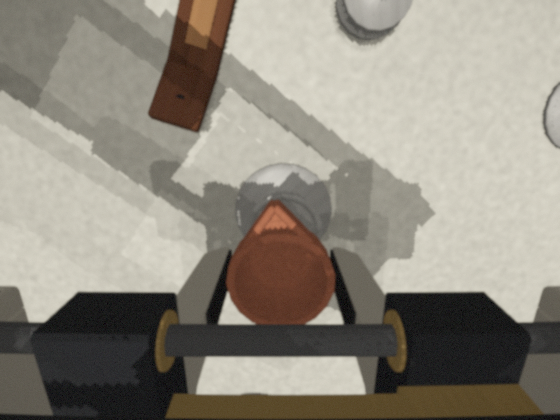

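```bash
python3 - <<'E'
from h import *
im=cv2.imread('pics/w15.png')
cv2.imwrite('pics/c15.png',cv2.convertScaleAbs(cv2.resize(im[150:260,215:350],(729,594),interpolation=cv2.INTER_CUBIC),alpha=1.5))
E
```

```text
(no output)
```

View pics/c15.png

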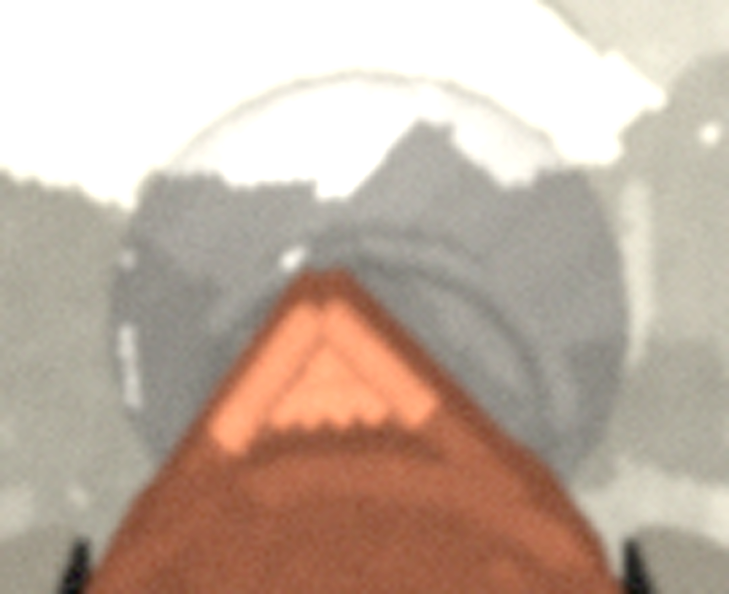

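```bash
python3 -m handwheel '[[[0.003,0.001,0],0],[[0.009,0.0022,0],0],[[0.016,0.0022,0],0],[[0.024,0.0022,0],0],[[0.031,0.0022,0],0],[[0.034,0.0022,0],0],[[0.034,0.0022,0],0],[[0.034,0.0022,0],0]]';python3 -m handwheel '[[[0.001,0,0],0],[[0.002,0,0],0],[[0.003,0,0],0],[[0.004,0,0],0],[[0.005,0,0],0],[[0.005,0,0],0],[[0.005,0,0],0],[[0.005,0,0],0]]';
python3 -c "
from h import *
plan(472,104,57,41.3)"
```

```text
clock: 29.05
position: [470.6, 103.6, 64.3]
tcp_rot: [0.292, 0.644, -0.292, 0.644]
contact_force: [0.0, 0.3, -1.2]
opening: 0.603
clock: 29.72
position: [470.9, 103.7, 59.7]
tcp_rot: [0.292, 0.644, -0.292, 0.644]
contact_force: [-0.2, -0.3, -2.2]
opening: 0.602
t 29.72 pos [470.9 103.7  59.7] yaw 41.3 F [-0.2 -0.3 -2.2] op 56.0 tilt [ 0. -0. -1.]
SHIFT [0.0027, 0.001, 0.0005] TURN -0.01
```

```bash
python3 -m handwheel '[[[0.0005,0,0],0],[[0.001,0,0],0],[[0.0015,0,0],0],[[0.002,0,0],0],[[0.002,0,0],0],[[0.002,0,0],0],[[0.002,0,0],0],[[0.002,0,0],0]]';python3 -m handwheel '[[[0.0005,0,0],0],[[0.001,0,0],0],[[0.001,0,0],0],[[0.001,0,0],0],[[0.001,0,0],0],[[0.001,0,0],0],[[0.001,0,0],0],[[0.001,0,0],0]]'
```

```text
clock: 30.38
position: [471.0, 103.7, 57.7]
tcp_rot: [0.292, 0.644, -0.292, 0.644]
contact_force: [-0.4, -0.5, -1.6]
opening: 0.603
clock: 31.05
position: [471.1, 103.7, 56.9]
tcp_rot: [0.292, 0.644, -0.292, 0.644]
contact_force: [-3.1, 0.1, 6.4]
opening: 0.602
```

Seated at the expected height. Release and rise.

```bash
python3 -m handwheel '[[[-0.0005,0,0],0],[[-0.0005,0,0],0],[[-0.0005,0,0],0],[[-0.0005,0,0],0],[[-0.0005,0,0],0],[[-0.0005,0,0],0],[[-0.0005,0,0],0],[[-0.0005,0,0],0]]' 0.085; python3 -m handwheel '[[[-0.005,0,0],0],[[-0.015,0,0],0],[[-0.03,0,0],0],[[-0.05,0,0],0],[[-0.07,0,0],0],[[-0.09,0,0],0],[[-0.1,0,0],0],[[-0.1,0,0],0]]' 0.093;
python3 -c "
from h import *
s,_=snap('wrist','w16.png')
plan(488,-311.2,160,-86)"
```

```text
clock: 31.72
position: [470.9, 103.7, 57.1]
tcp_rot: [0.292, 0.644, -0.292, 0.644]
contact_force: [0.1, -0.2, -0.1]
opening: 0.913
clock: 32.38
position: [473.0, 103.9, 160.8]
tcp_rot: [0.293, 0.642, -0.291, 0.646]
contact_force: [-0.5, -0.5, -0.5]
opening: 0.998
t 32.43 pos [472.1 103.8 158.8] yaw 41.3 F [-0.2  0.8  0.2] op 93.0 tilt [ 0.003  0.    -1.   ]
SHIFT [-0.0013, -0.2617, 0.3225] TURN 21.21
```

View pics/w16.png

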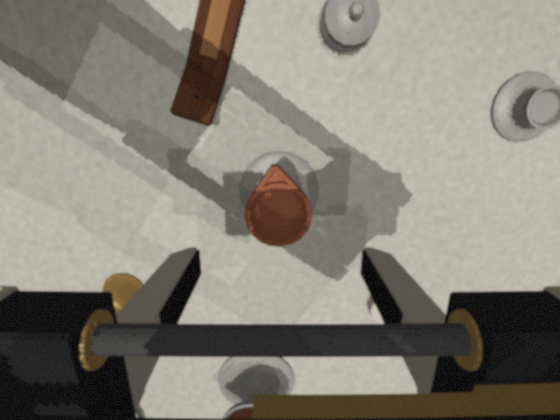

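```bash
python3 -m handwheel '[[[0,-0.012,0.015],-0.5],[[0,-0.034,0.042],-1.5],[[0,-0.058,0.0715],-2.6],[[0,-0.082,0.101],-3.7],[[0,-0.106,0.1305],-4.8],[[0,-0.13,0.16],-5.9],[[0,-0.154,0.1895],-7],[[0,-0.178,0.219],-8]]';
python3 -c "
from h import *
plan(488,-311.2,150,94)"
```

```text
clock: 33.1
position: [480.3, -171.5, 155.4]
tcp_rot: [0.009, 0.708, -0.009, 0.706]
contact_force: [0.3, 0.2, -0.1]
opening: 0.998
t 33.1 pos [ 480.3 -171.5  155.4] yaw 88.5 F [ 0.3  0.2 -0.1] op 92.8 tilt [-0.002  0.001 -1.   ]
SHIFT [0.0053, -0.1395, 0.0113] TURN -0.91
```

```bash
python3 -m handwheel '[[[0,-0.03,0.003],-0.5],[[0,-0.06,0.006],-0.8],[[0,-0.09,0.009],-0.8],[[0,-0.113,0.01],-0.8],[[0,-0.124,0.01],-0.8],[[0,-0.127,0.01],-0.8],[[0,-0.127,0.01],-0.8],[[0,-0.127,0.01],-0.8]]';python3 -m handwheel '[[[0.01,0,0],0],[[0.025,0,0],0],[[0.04,0,0],0],[[0.055,0,0],0],[[0.06,0,0],0],[[0.06,0,0],0],[[0.06,0,0],0],[[0.06,0,0],0]]'
python3 -c "
from h import *
snap('wrist','w17.png')
s,_=snap('wrist','w17.png')
plan(488,-311.2,17,94)
p=s['position'].copy()
for z,r in((39,22),(39,17.5)):
  p[2]=z;q=circ('wrist',p,r,s);print(q.min(0),q.max(0))
snap('top','t3.png')
snap('scene','s3.png')"
```

```text
clock: 33.77
position: [487.3, -296.1, 156.4]
tcp_rot: [-0.018, 0.707, 0.019, 0.707]
contact_force: [-0.2, 0.9, -0.4]
opening: 1.001
clock: 34.43
position: [488.2, -297.4, 98.2]
tcp_rot: [-0.019, 0.706, 0.019, 0.707]
contact_force: [0.8, 0.1, 0.9]
opening: 1.0
t 34.53 pos [ 488.3 -297.8   98.4] yaw 93.0 F [-0.4 -0.5  0.7] op 92.9 tilt [ 0.002 -0.001 -1.   ]
SHIFT [0.0815, -0.0133, -0.0011] TURN -0.16
[251.03706139 197.84085745] [309.20025758 252.41251321]
[256.98019552 203.70793045] [303.24479266 247.10813796]
```

View pics/w17.png

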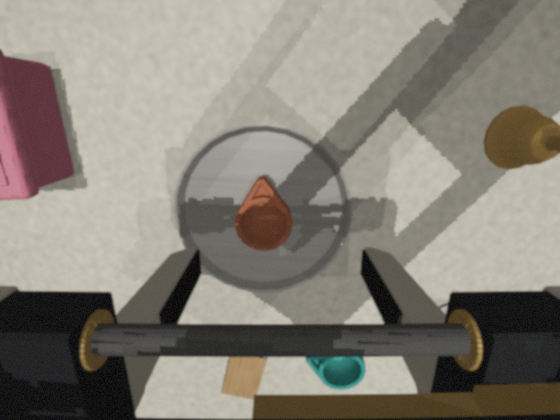

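View pics/s3.png

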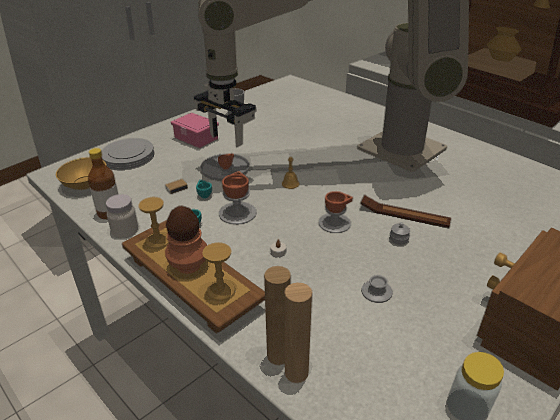

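```bash
python3 - <<'E'
from h import *
im=cv2.imread('pics/t3.png')
a=[cv2.convertScaleAbs(cv2.resize(im[y:y+80,x:x+80],(300,300),interpolation=cv2.INTER_CUBIC),alpha=1.5) for x,y in [(285,150),(185,225),(70,165)]]
im=cv2.imread('pics/s3.png')
b=[cv2.convertScaleAbs(cv2.resize(im[y:y+80,x:x+80],(300,300),interpolation=cv2.INTER_CUBIC),alpha=1.5) for x,y in [(200,155),(295,165)]]
print([d.shape for d in a+b])
while len(b)<3:b.append(np.zeros((300,300,3),np.uint8))
cv2.imwrite('pics/c3.png',cv2.resize(np.vstack([np.hstack(a),np.hstack(b)]),(800,533)))
E
```

```text
[(300, 300, 3), (300, 300, 3), (300, 300, 3), (300, 300, 3), (300, 300, 3)]
```

View pics/c3.png

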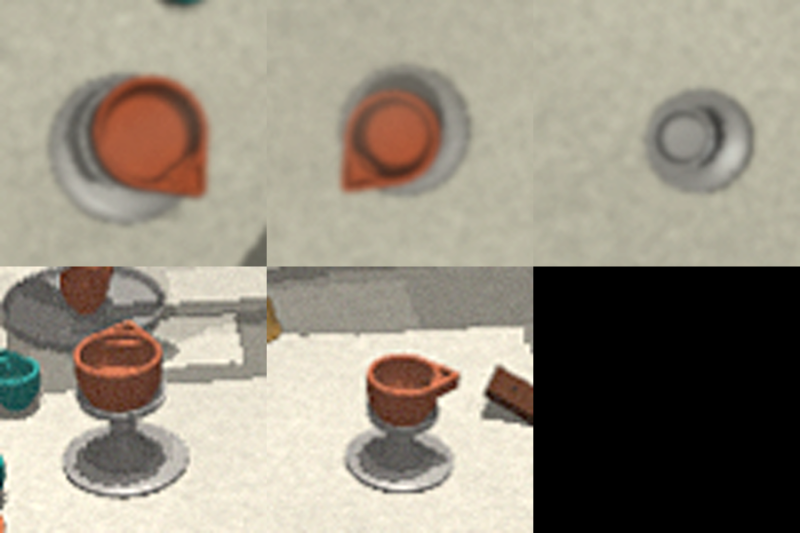

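```bash
python3 -m handwheel '[[[0,-0.005,0],-0.1],[[0,-0.01,0],-0.15],[[0.008,-0.013,0],-0.15],[[0.022,-0.013,0],-0.15],[[0.036,-0.013,0],-0.15],[[0.046,-0.013,0],-0.15],[[0.05,-0.013,0],-0.15],[[0.05,-0.013,0],-0.15]]';python3 -m handwheel '[[[0,0,0],0],[[0,0,0],0],[[0,0,0],0],[[0,0,0],0],[[0,0,0],0],[[0,0,0],0],[[0,0,0],0],[[0,0,0],0]]'
python3 -c "
from h import *
s,_=snap('wrist','w18.png')
plan(488,-311.2,15,94)
p=s['position'].copy()
for z,r in((39,22),(25,22)):
  p[2]=z;q=circ('wrist',p,r,s);print(q.min(0),q.max(0))
print(toz('top',(119.7,207),2),toz('top',(115.5,206.1),30))"
```

```text
clock: 35.3
position: [487.2, -309.9, 45.4]
tcp_rot: [-0.024, 0.707, 0.025, 0.706]
contact_force: [-0.3, -0.2, 0.4]
opening: 1.001
clock: 35.97
position: [488.2, -310.4, 47.2]
tcp_rot: [-0.024, 0.707, 0.024, 0.707]
contact_force: [0.0, 0.7, -0.2]
opening: 1.001
t 36.02 pos [ 488.2 -310.4   47.2] yaw 93.9 F [-0.5 -0.4 -0.3] op 92.7 tilt [ 0. -0. -1.]
SHIFT [0.0322, -0.0008, -0.0003] TURN -0.01
[243.50075724 221.36394534] [316.48254263 287.74650463]
[245.87789422 213.80941397] [314.11550248 276.51167952]
[596.96280928 327.93937198   2.        ] [596.50688807 326.22742834  30.        ]
```

View pics/w18.png

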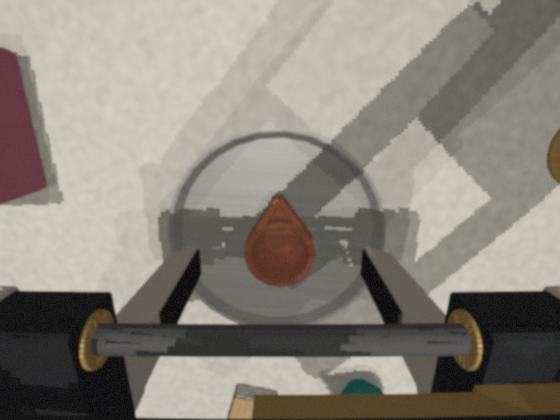

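```bash
python3 -m handwheel '[[[0.005,0,-0.001],0],[[0.011,0,-0.001],0],[[0.017,0,-0.001],0],[[0.023,0,-0.001],0],[[0.028,0,-0.001],0],[[0.031,0,-0.001],0],[[0.0315,0,-0.001],0],[[0.0315,0,-0.001],0]]';python3 -m handwheel '[[[0,0,0],0],[[0,0,0],0],[[0,0,0],0],[[0,0,0],0],[[0,0,0],0],[[0,0,0],0],[[0,0,0],0],[[0,0,0],0]]' 0.03 12; python3 -m handwheel '[[[0,0,0],0],[[0,0,0],0],[[0,0,0],0],[[0,0,0],0],[[0,0,0],0],[[0,0,0],0],[[0,0,0],0],[[0,0,0],0]]' 0.03 15;python3 -c "
from h import *
plan(597.5,330,110,94)"
```

```text
clock: 36.68
position: [487.0, -310.3, 15.2]
tcp_rot: [-0.024, 0.707, 0.024, 0.707]
contact_force: [-1.3, -0.2, 0.1]
opening: 0.999
clock: 37.35
position: [487.2, -310.5, 15.7]
tcp_rot: [-0.024, 0.707, 0.024, 0.707]
contact_force: [0.2, 0.2, -0.5]
opening: 0.472
clock: 38.02
position: [487.2, -310.5, 15.7]
tcp_rot: [-0.024, 0.707, 0.024, 0.707]
contact_force: [0.1, 0.2, 1.4]
opening: 0.472
t 38.02 pos [ 487.2 -310.5   15.7] yaw 93.9 F [0.1 0.2 1.4] op 43.9 tilt [ 0.  0. -1.]
SHIFT [-0.0943, 0.6314, 0.1539] TURN -0.01
```

```bash
python3 -m handwheel '[[[-0.003,0,0],0],[[-0.01,0,0],0],[[-0.025,0,0],0],[[-0.045,0,0],0],[[-0.07,0,0],0],[[-0.095,0,0],0],[[-0.115,0,0],0],[[-0.13,0,0],0]]';python3 -m handwheel '[[[0,0.012,0.003],0],[[0,0.036,0.009],0],[[0,0.066,0.016],0],[[0,0.1,0.024],0],[[0,0.134,0.032],0],[[0,0.168,0.04],0],[[0,0.202,0.049],0],[[0,0.236,0.057],0]]';python3 -m handwheel '[[[0,0.034,0.008],0],[[0,0.068,0.016],0],[[0,0.102,0.025],0],[[0,0.136,0.033],0],[[0,0.17,0.041],0],[[0,0.204,0.05],0],[[0,0.236,0.057],0],[[0,0.266,0.065],0]]'; python3 -c "
from h import *
plan(597.5,330,110,94)"
```

```text
clock: 38.68
position: [488.0, -311.0, 148.9]
tcp_rot: [-0.025, 0.706, 0.024, 0.708]
contact_force: [-0.3, -0.5, 0.2]
opening: 0.474
clock: 39.35
position: [527.2, -68.5, 144.7]
tcp_rot: [-0.024, 0.707, 0.024, 0.706]
contact_force: [0.6, 0.2, -1.2]
opening: 0.474
clock: 40.02
position: [573.2, 201.4, 144.5]
tcp_rot: [-0.025, 0.707, 0.025, 0.706]
contact_force: [1.1, -0.4, -0.2]
opening: 0.473
t 40.02 pos [573.2 201.4 144.5] yaw 94.0 F [ 1.1 -0.4 -0.2] op 44.0 tilt [-0.002 -0.    -1.   ]
SHIFT [0.0344, 0.1266, 0.0333] TURN -0.0
```

```bash
python3 -m handwheel '[[[0,0.03,0.0075],0],[[0,0.058,0.0145],0],[[0,0.083,0.021],0],[[0,0.104,0.026],0],[[0,0.119,0.03],0],[[0,0.126,0.0315],0],[[0,0.128,0.032],0],[[0,0.128,0.032],0]]';python3 -m handwheel '[[[0.005,0,0],0],[[0.015,0,0],0],[[0.028,0,0],0],[[0.042,0,0],0],[[0.055,0,0],0],[[0.06,0,0],0],[[0.06,0,0],0],[[0.06,0,0],0]]'; python3 -m handwheel '[[[0,0,0],0],[[0,0,0],0],[[0,0,0],0],[[0,0,0],0],[[0,0,0],0],[[0,0,0],0],[[0,0,0],0],[[0,0,0],0]]'; python3 -c "
from h import *
s,_=snap('wrist','w19.png')
plan(597.5,330,38.7,94)
for c in ([597.5,330],):
  for z,r in((3,34),(0,34),(32,20.5)):
    q=circ('wrist',c+[z],r,s);print(z,q.min(0),q.max(0))
im=cv2.imread('pics/w19.png')
cv2.imwrite('pics/c19.png',cv2.convertScaleAbs(cv2.resize(im[150:260,215:350],(729,594),interpolation=cv2.INTER_CUBIC),alpha=1.4))
"
```

```text
clock: 40.68
position: [596.9, 328.7, 144.8]
tcp_rot: [-0.025, 0.707, 0.024, 0.706]
contact_force: [0.5, 0.6, -0.5]
opening: 0.471
clock: 41.35
position: [597.3, 328.3, 84.9]
tcp_rot: [-0.024, 0.707, 0.024, 0.706]
contact_force: [0.7, -1.0, -0.3]
opening: 0.472
clock: 42.02
position: [597.7, 328.6, 85.7]
tcp_rot: [-0.024, 0.707, 0.024, 0.707]
contact_force: [-0.5, 1.0, -0.1]
opening: 0.475
t 42.07 pos [597.7 328.6  85.7] yaw 93.9 F [-0.5  0.1 -1. ] op 44.4 tilt [-0. -0. -1.]
SHIFT [0.047, 0.0014, -0.0001] TURN -0.01
3 [240.61359313 175.48639867] [322.94034885 253.55791718]
0 [241.03904586 174.74463834] [322.47799168 252.06116065]
32 [254.22488026 201.97282317] [309.70771123 253.89089563]
```

View pics/w19.png

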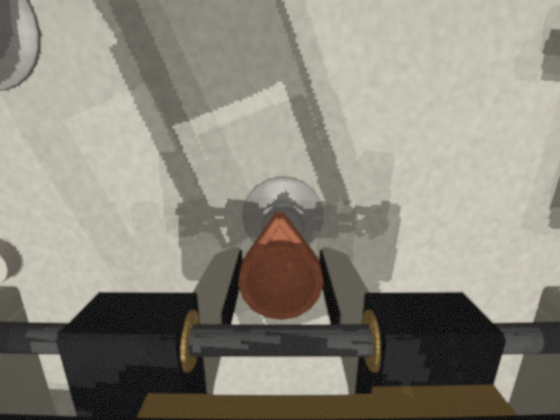

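View pics/c19.png

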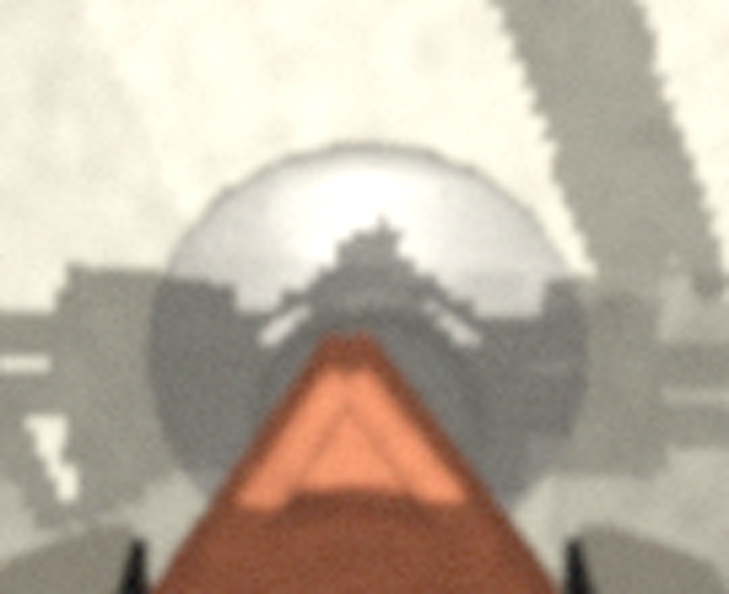

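```bash
python3 -m handwheel '[[[0.004,0.001,0.0004],0],[[0.011,0.002,0.0007],0],[[0.019,0.002,0.0007],0],[[0.027,0.002,0.0007],0],[[0.034,0.002,0.0007],0],[[0.038,0.002,0.0007],0],[[0.039,0.002,0.0007],0],[[0.039,0.002,0.0007],0]]';python3 -m handwheel '[[[0.001,0,0],0],[[0.002,0,0],0],[[0.003,0,0],0],[[0.004,0,0],0],[[0.005,0,0],0],[[0.005,0,0],0],[[0.005,0,0],0],[[0.005,0,0],0]]';
python3 -c "
from h import *
plan(598.3,330.6,38.7,94)"
```

```text
clock: 42.73
position: [597.9, 330.4, 45.9]
tcp_rot: [-0.024, 0.707, 0.024, 0.706]
contact_force: [1.0, -0.5, -0.3]
opening: 0.474
clock: 43.4
position: [598.3, 330.6, 41.7]
tcp_rot: [-0.024, 0.707, 0.024, 0.707]
contact_force: [0.9, 0.7, -0.0]
opening: 0.472
t 43.4 pos [598.3 330.6  41.7] yaw 93.9 F [ 0.9  0.7 -0. ] op 43.9 tilt [ 0. -0. -1.]
SHIFT [0.003, -0.0, 0.0] TURN -0.01
```

```bash
python3 -m handwheel '[[[0.0005,0,0],0],[[0.001,0,0],0],[[0.0015,0,0],0],[[0.002,0,0],0],[[0.002,0,0],0],[[0.002,0,0],0],[[0.002,0,0],0],[[0.002,0,0],0]]';python3 -m handwheel '[[[0.0005,0,0],0],[[0.001,0,0],0],[[0.001,0,0],0],[[0.001,0,0],0],[[0.001,0,0],0],[[0.001,0,0],0],[[0.001,0,0],0],[[0.001,0,0],0]]'
```

```text
clock: 44.07
position: [598.3, 330.6, 39.7]
tcp_rot: [-0.024, 0.707, 0.024, 0.707]
contact_force: [0.2, -0.1, -1.0]
opening: 0.473
clock: 44.73
position: [598.3, 330.7, 38.8]
tcp_rot: [-0.024, 0.707, 0.024, 0.707]
contact_force: [0.0, 0.3, 0.3]
opening: 0.47
```

```bash
python3 -m handwheel '[[[0.0003,0,0],0],[[0.0006,0,0],0],[[0.0006,0,0],0],[[0.0006,0,0],0],[[0.0006,0,0],0],[[0.0006,0,0],0],[[0.0006,0,0],0],[[0.0006,0,0],0]]'
```

```text
clock: 45.4
position: [598.5, 330.7, 38.7]
tcp_rot: [-0.024, 0.706, 0.024, 0.707]
contact_force: [-0.9, -1.2, 5.0]
opening: 0.474
```

```bash
python3 -m handwheel '[[[-0.0005,0,0],0],[[-0.0005,0,0],0],[[-0.0005,0,0],0],[[-0.0005,0,0],0],[[-0.0005,0,0],0],[[-0.0005,0,0],0],[[-0.0005,0,0],0],[[-0.0005,0,0],0]]' 0.08; python3 -m handwheel '[[[-0.005,0,0],0],[[-0.015,0,0],0],[[-0.03,0,0],0],[[-0.06,0,0],0],[[-0.09,0,0],0],[[-0.12,0,0],0],[[-0.15,0,0],0],[[-0.16,0,0],0]]' 0.093;python3 -m handwheel '[[[0,0,-0.02],0],[[0,0,-0.05],0],[[0,0,-0.08],0],[[0,0,-0.11],0],[[0,0,-0.14],0],[[0,0,-0.16],0],[[0,0,-0.17],0],[[0,0,-0.17],0]]'
python3 - <<'E'
from h import *
snap('top','t4.png');snap('scene','s4.png')
im=cv2.imread('pics/t4.png')
a=[cv2.convertScaleAbs(cv2.resize(im[y:y+80,x:x+80],(300,300),interpolation=cv2.INTER_CUBIC),alpha=1.5) for x,y in [(285,150),(185,225),(70,165)]]
im=cv2.imread('pics/s4.png')
a2=[cv2.convertScaleAbs(cv2.resize(im[y:y+80,x:x+80],(300,300),interpolation=cv2.INTER_CUBIC),alpha=1.5) for x,y in [(200,155),(295,165),(335,235)]]
cv2.imwrite('pics/c4.png',cv2.resize(np.vstack([np.hstack(a),np.hstack(a2)]),(800,533)))
E
```

```text
clock: 46.07
position: [598.2, 330.7, 38.5]
tcp_rot: [-0.024, 0.707, 0.024, 0.707]
contact_force: [0.0, -0.9, -0.1]
opening: 0.858
clock: 46.73
position: [600.8, 331.8, 207.3]
tcp_rot: [-0.023, 0.703, 0.026, 0.71]
contact_force: [0.4, -0.4, 1.2]
opening: 1.0
clock: 47.4
position: [427.5, 319.3, 199.5]
tcp_rot: [-0.024, 0.706, 0.025, 0.707]
contact_force: [0.3, 0.8, -0.2]
opening: 1.001
```

View pics/c4.png

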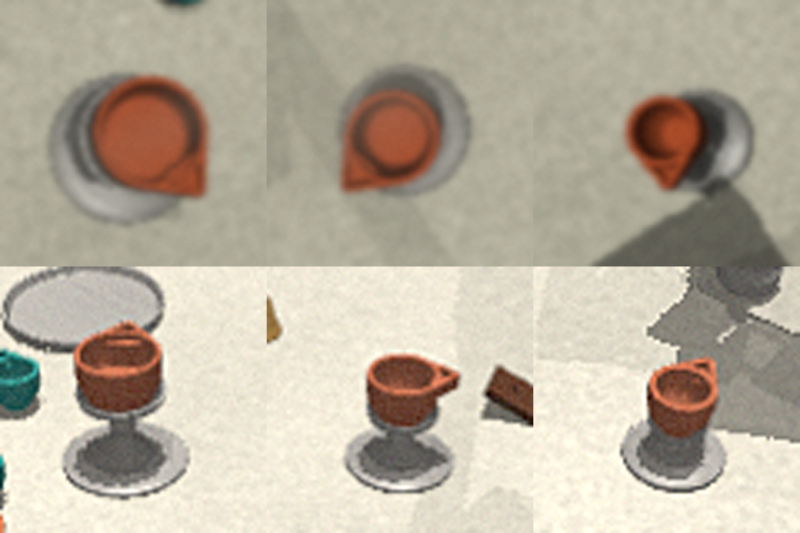

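View pics/t4.png

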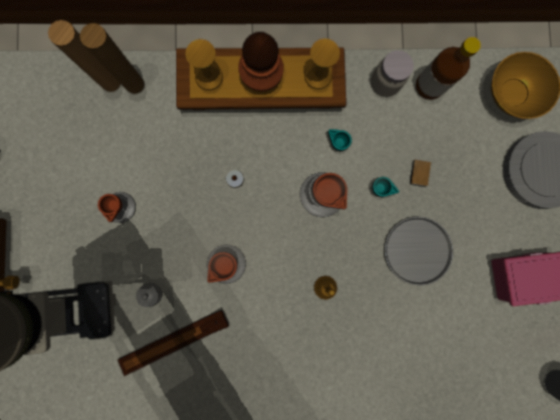

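View pics/s4.png

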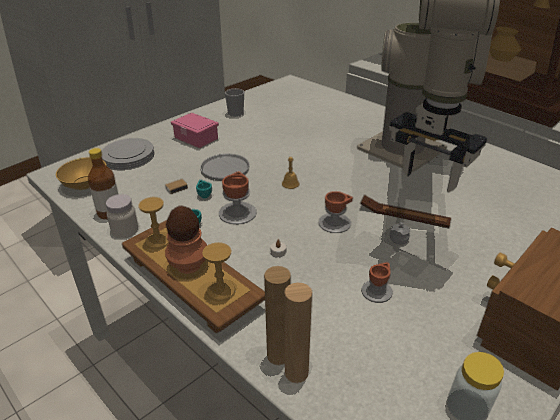

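```bash
python3 - <<'E'
from h import *
im=cv2.imread('pics/s4.png')
f=6
crop=cv2.convertScaleAbs(cv2.resize(im[250:310,340:420],None,fx=f,fy=f,interpolation=cv2.INTER_CUBIC),alpha=1.8)
x,y=597.5,329.5
for z,r,c in((62,22,(0,255,0)),(32,20.5,(255,0,0)),(2,34,(0,255,255))):
    q=circ('scene',[x,y,z],r); cv2.polylines(crop,[np.int32(((q+.5-[340,250])*f))],1,c,1)
cv2.imwrite('pics/c5.png',crop)
E
```

```text
(no output)
```

View pics/c5.png

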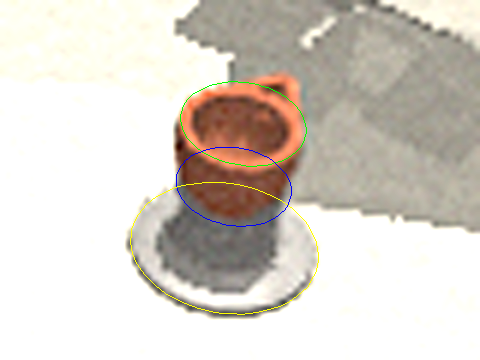

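```bash
python3 -c "
from h import *
print(arm.sense()['clock']);print(arm.sign_off())"
```

```text
47.5
the job is handed in; nothing more can be done
None
```

All three diyas are on their own stands, and I handed the job in at 47.5 s of the 91 s allowed. I parked the small diya on the plate, moved the large to the large stand and the medium to the medium stand, then put the small on the small stand.

- **Seating:** each diya was lowered in small steps until it touched. The tool heights at contact were 75.2, 56.9 and 38.7 mm, against about 75, 57 and 38.7 mm expected for fully seated. The tool force at contact in the cups stayed under 8 N; the highest reading was about 14 N, when parking the small diya on the plate.
- **Final pictures:** the top and scene views show all three diyas upright in their cups. The small diya's rim lies where a seated one should. The plate, tealight, bell, pot and turquoise look-alikes look unmoved; I checked this by eye only.
- **Disagreement:** the top and wrist cameras differed by about 6 mm on the medium diya's position and 2–3 mm elsewhere. I used the wrist view to grip and to line up over the cups, and no cup wall was felt on the way down.

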